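# Hang the gear basket on the packing scale

## Robot

A 6-joint arm with a two-finger parallel gripper is mounted at the origin on the work surface. World frame = base frame: x ahead of the robot, y to its left, z up, the work surface at z = 0. Lengths are in m, angles in rad, forces in N, time in s.
With the tool pointing down it reaches from about 0.375 to 0.975 m from the base axis. Payload 3.8 kg.
Tool frame: the origin (TCP) lies at the very end of the fingers, on their centre line; the grasp point (between the pads) lies 19 mm behind it; z points along the fingers, y is the line along which they close (so a half turn about z gives the same grasp; the last joint's range is limited). The gripper opens to 85 mm and grips with 20 to 120 N. Pads are 22 mm wide; open, the fingers measure 114 mm over their backs; the gripper's body (76 mm by 85 mm) begins 54 mm behind the grasp point. The pads swing forward as they close: fully open they stand 13 mm farther back than shut.
Start: joints at [-1.366, 0.264, 1.604, -0, 1.274, -0.037], TCP at [0.162, -0.655, 0.201] pointing down, gripper open.
Joint ranges: [-2.63, 2.63], [-0.94, 2.18], [0.31, 2.57], [-1.31, 4.45], [0, 2.66], [-2.55, 2.55]. Speed limits (rad/s): [2.57, 2.57, 3.14, 3.14, 3.14, 3.14].

## Interface

Orientations are given as a rotation vector (axis times angle).
In Python, from workcell import bot, vision gives the robot as it stands. The module is installed in compiled form; this text tells all that it offers.
- The arm moves only by the tool play_rows, never from a script. Its argument "moves" is a list that holds one entry, the list of rows, each a list of 7 numbers: the turn, a rotation vector about the tool's x, y, z as a fraction of full scale, then the shift along the tool's x, y, z as a fraction of full scale, then the finger opening in mm, from 0 to 85.4. In form: [[[ax, ay, az, x, y, z, jaw], ...]]. A call has 1 to 5 rows; each row shifts and turns the commanded pose from where the row before left it, along the tool's axes as they then stand; what a row does not reach is not made up. Full scale, the value 1, is 0.1 m for a shift and 0.5 rad for a turn. A row lasts 1/12 s, in which the tool goes at most 41.7 mm and 7.16 degrees, less where a joint would pass 70% of its speed; a pose out of reach is approached as far as the arm can. A call with a number of a shift or a turn outside -1 to 1 is refused whole. A call with a gripper value outside its range is refused whole. The fingers move at their own pace and stop on an object; "newtons" is the grip in N (left out, the last holds). Time passes only in rows, so rows that do not move let the fingers close. It gives the time, the measured TCP pose, the force, the opening and the grip force at its end, in the units of the state.
- bot.read_state(): the state, without advancing time (a new reading comes with each control period).
- vision.read_camera(name): name is "side" or "top"; returns a dict with "image" (420x560x3 uint8, red, green, blue), "depth" (420x560 float32, m along the optical axis (not along the pixel's ray), 0 where there is no reading), "K" (3x3 intrinsics, pixels), "R" (3x3) and "t" (3): a world point X has camera coordinates R X + t. Camera axes: x right, y down, z forward; pixel columns grow to the right and rows downward; lengths in m; the calibration is good to about 2 mm. A picture is of the moment at which its call begins.
- bot.finish_job(): hands the job in; it is judged then, once.
The state is a dict: "time": time; "q": joint angles; "joint_vel": joint speeds; "joint_torque": joint torques, N m; "tool_pos": TCP position; "tcp_rot": TCP orientation; "wrist_force": force on the tool from outside, world axes, zero at the start; "torque": the same for the moment, N m; "width": opening from 0.0 (shut) to 1.0 (fully open); "grip_force": force on a finger pad.
Only numpy, scipy, OpenCV 4.12 (cv2) and the standard library are available. Lean on these libraries where they do the work, as an engineer would, in place of code of your own. Each camera call takes 0.05 s, during which the arm holds its last target. There are 200 camera calls.

## Task

Get the gear basket weighed for packing: first release the hanging scale by sliding its orange transport lock all the way to the green end, then hang the blue basket by the bare steel middle of its handle in the scale's yellow hook, so that it hangs freely and level. Keep the basket upright all the way and leave the other parts on the table where they are.

Things in the scene. Friction and masses are not known exactly. Their poses are not given: they have to be found in the camera images.
- scale: Hanging scale, fixed. Origin on the table below the hook; x from its front (lock) to its column. Grey base 320 x 200 x 20 mm, x -170 to 150. Column 40 x 50 mm at x 100 to 140. Blue arm over the hook: x -28 to 140, y -22 to 22, z 310 to 370 mm (display on it from x 60, to z 410): it blocks a gripper pointing straight down at the hook; lean the tool about 30 deg back, away from the column.
- hook_seat (a point): Centre of the hook floor, top side, 200 mm above the table; axes as the scale. Hook: yellow flat steel 24 mm wide (x), 4 mm thick. Back plate (inner face y +10 mm) rises to the blue arm; lip (y -10 to -14 mm) is 18 mm high. Open to -y: the handle goes in over the lip from -y, then down. A seated bar lies along x, its axis 4 mm above this point.
- lock (a joint): Travel of the orange transport lock in m, along the scale's +y: 0 locked (red end mark), 0.080 released (green end mark, at the end stop). Rubs with about 2 N.
- lock_top (a point): Centre of the top of the orange lock grip, a block 34 (x) x 24 (y) x 50 mm (z) on a black track in front of the hook; top 83 mm, track top 32 mm above the table. Moves with the lock; axes as the scale.
- basket: Blue basket 130 (x) x 100 (y) x 55 mm high, two gears in foam, stiff upright handle; about 0.5 kg. Origin: centre of underside. Handle in the x-z plane: 8 mm steel posts at x +-62 mm, top bar along x, axis 125 mm up. Bar bare and round, 8 mm, for x -23 to 23; flat-sided red sleeves, 14 mm wide (y), 16 mm high, at |x| 23 to 59 mm. Same when turned half round.
- bail_mid (a point): Middle of the handle's top bar, on its axis; axes as the basket's.
- housing: Bystander: aluminium pump housing, round flange 96 mm across, 62 mm high, standing loose; origin at the centre of its underside.
- gearwheel: Bystander: loose double steel gear, 72 mm across, 38 mm high; origin at the centre of its underside.
- seal: Bystander: loose black rubber ring seal, 110 mm across, 18 mm high; origin at the centre of its underside.
- stub: Bystander: loose dark steel stub shaft standing on its 80 mm flange, 120 mm high; origin at the centre of its underside.
- conrod: Bystander: loose steel connecting rod lying flat, 184 mm long, 68 mm wide at the big end, 22 mm high; long along its x; origin at the centre of its underside.
- can: Bystander: loose yellow spray can, 60 mm across, 170 mm tall; origin at the centre of its underside.

How it is judged:
By the outcome, as a careful person would: the job done as asked, in the order asked, and still so for the second after the job is handed in, with the robot touching nothing.
It also fails if it takes over 58 s, if anything falls off the work surface, if the arm or the gripper's body presses on something with over 40 N, if the wrist force passes 120 N, or if a joint passes its speed limit or range.

## Working session

There is one attempt and no reset: what is moved stays moved. The work goes in short steps, Python scripts to look and compute and a tool call to move; the robot and the scene stay as the last step left them, time stands still between calls to the robot, and variables do not carry over. Pictures are saved under pics/ and viewed, at most 10 in all, crops included, and the job is handed in when it is done.

Besides the shell and the picture viewer there is one more tool, called as name(argument=value, ...), one argument or row to a line, values as JSON. play_rows: Moves the arm, as the interface text tells. Its arguments: {"type":"object","properties":{"moves":{"type":"array","items":{"type":"array","items":{"type":"array","items":{"type":"number"}}}},"newtons":{"type":"number"}},"required":["moves"]}

```bash
mkdir -p pics; python3 - <<'E'
from workcell import bot, vision
import cv2,numpy as np
for n in("side","top"):
    c=vision.read_camera(n); np.savez(f"{n}0.npz",**c); cv2.imwrite(f"pics/{n}0.png",c["image"][:,:,::-1]); print(n,c["K"].tolist(),c["R"].round(3).tolist(),c["t"])
print(bot.read_state())
E
```

```text
side [[466.9727878818162, 0.0, 291.3164335760259], [0.0, 466.9727878818162, 204.9870015490447], [0.0, 0.0, 1.0]] [[-0.981, -0.196, -0.004], [-0.12, 0.616, -0.778], [0.155, -0.763, -0.628]] [0.54564296 0.16599075 1.60117598]
top [[381.30495569231346, 0.0, 279.6865056623529], [0.0, 381.30495569231346, 210.0668538714361], [0.0, 0.0, 1.0]] [[0.001, -1.0, -0.008], [-0.996, -0.001, -0.091], [0.091, 0.008, -0.996]] [0.03237514 0.56370653 1.28439287]
{'time': 0.1, 'q': array([-1.36589606e+00,  2.64699068e-01,  1.60527255e+00,  2.35313183e-05,
        1.27368889e+00, -3.69205690e-02]), 'joint_vel': array([-0.00216985, -0.00169439, -0.00400951,  0.00037939, -0.00030946,
        0.00097897]), 'joint_torque': array([ 5.18207125e-04, -5.16708505e+01, -3.68590236e+01, -7.19544983e-05,
        6.30070412e-03,  5.69431188e-05]), 'tool_pos': array([ 0.161486  , -0.65464066,  0.1997533 ]), 'tcp_rot': array([-3.11661053e+00, -3.78666889e-01,  2.37130499e-04]), 'wrist_force': array([-0.26262055,  0.54350634, -0.18049416]), 'torque': array([ 0.01522417,  0.02109579, -0.01717448]), 'grip_force': 0.0, 'width': 0.9966831596098537}
```

View pics/side0.png

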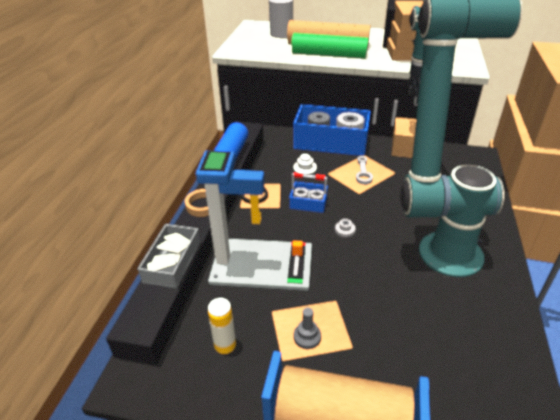

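View pics/top0.png

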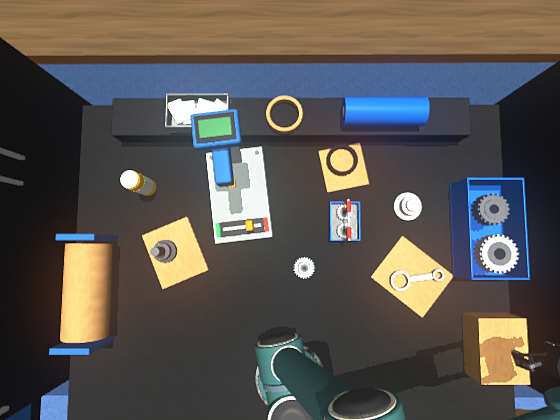

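The side view shows the scale (base around 262,262, hook 255,208, lock 297,247) and the basket (309,195). The top view shows the scale base around 240,195, the orange lock at 250,226 with the green end to its left, and the basket at 345,221 with its handle along world x.

```bash
cat > h.py <<'E'
import numpy as np,cv2
def cloud(c):
    v,u=np.mgrid[:420,:560]; d=c["depth"]; K=c["K"]
    P=np.stack([(u-K[0,2])/K[0,0]*d,(v-K[1,2])/K[1,1]*d,d],-1)
    return (P-c["t"])@c["R"]
def box(u0,v0,u1,v1):
    m=np.zeros((420,560),bool); m[v0:v1,u0:u1]=1; return m
def hsv(c): return cv2.cvtColor(np.ascontiguousarray(c["image"]),cv2.COLOR_RGB2HSV).astype(int)
def rep(name,p):
    r=cv2.minAreaRect((p[:,:2]*1000).astype(np.float32))
    print(name,len(p),"med",np.median(p,0).round(4),"min",np.percentile(p,2,axis=0).round(3),"max",np.percentile(p,98,axis=0).round(3),"rect",[np.round(a,1) for a in r])
E
python3 - <<'E'
from h import *
C={n:dict(np.load(n+"0.npz")) for n in("side","top")}
for n,bs in (("top",dict(base=(195,130,290,250),lock=(205,205,280,250),bask=(322,190,368,250))),("side",dict(base=(205,230,320,290),lock=(280,235,312,290),bask=(280,165,335,215),hook=(235,180,275,230)))):
    c=C[n];P=cloud(c);H=hsv(c);h,s,v=H[...,0],H[...,1],H[...,2];ok=c["depth"]>0
    z=P[...,2]
    for k,b in bs.items():
        m=box(*b)&ok
        if k=="base": rep(n+" base",P[m&(s<60)&(v>90)&(abs(z-.02)<.006)])
        if k=="lock":
            rep(n+" orange",P[m&(h>5)&(h<22)&(s>150)&(z>.05)]);rep(n+" orangetop",P[m&(h>5)&(h<22)&(s>150)&(z>.076)]); rep(n+" green",P[m&(h>45)&(h<80)&(s>120)]); rep(n+" red",P[m&((h<4)|(h>174))&(s>150)&(z<.05)])
        if k=="bask":
            rep(n+" sleeves",P[m&((h<6)|(h>172))&(s>130)&(z>.1)]); rep(n+" blue",P[m&(h>100)&(h<125)&(s>130)&(z>.03)&(z<.07)])
        if k=="hook": rep(n+" hook",P[m&(h>15)&(h<32)&(s>130)&(z>.15)])
    if n=="top":
        rep("arm",P[box(190,105,245,190)&ok&(h>100)&(h<125)&(s>130)&(z>.3)&(z<.39)])
E
```

```text
top base 3507 med [0.6132 0.1605 0.0196] min [0.464 0.073 0.015] max [0.772 0.28  0.025] rect [array([618.7, 177.5]), array([319. , 199.7]), np.float64(6.7)]
top orange 21 med [0.5006 0.1298 0.0803] min [0.493 0.122 0.057] max [0.519 0.146 0.085] rect [array([506.3, 133.7]), array([27.8, 22.4]), np.float64(5.9)]
top orangetop 17 med [0.4996 0.1365 0.0808] min [0.493 0.123 0.077] max [0.518 0.146 0.085] rect [array([505.9, 134.6]), array([26.3, 22.8]), np.float64(0.2)]
top green 50 med [0.4984 0.2441 0.0256] min [0.474 0.236 0.02 ] max [0.519 0.251 0.032] rect [array([496.5, 243.9]), array([45.5, 12.5]), np.float64(4.7)]
top red 43 med [0.5161 0.0799 0.0256] min [0.495 0.076 0.02 ] max [0.537 0.087 0.03 ] rect [array([515.7,  81.3]), array([42.8, 12.3]), np.float64(7.1)]
top sleeves 93 med [ 0.5511 -0.1835  0.133 ] min [ 0.469 -0.19   0.129] max [ 0.58  -0.177  0.138] rect [array([ 524.6, -182.7]), array([ 12.9, 116.8]), np.float64(89.0)]
top blue 112 med [ 0.56   -0.2039  0.054 ] min [ 0.461 -0.234  0.047] max [ 0.589 -0.135  0.059] rect [array([ 524.7, -184.6]), array([ 98.3, 128.6]
[... 757 characters left out ...]
7.5, 242.9]), array([41.2, 22.9]), np.float64(10.7)]
side red 3 med [0.4969 0.0749 0.0273] min [0.496 0.044 0.003] max [0.502 0.079 0.028] rect [array([499.3,  60.9]), array([ 0., 37.]), np.float64(9.6)]
side sleeves 76 med [ 0.4984 -0.1802  0.1298] min [ 0.471 -0.189  0.119] max [ 0.582 -0.174  0.138] rect [array([ 526.2, -183.6]), array([113.6,  19.9]), np.float64(0.8)]
side blue 375 med [ 0.5275 -0.1421  0.0465] min [ 0.461 -0.238  0.031] max [ 0.589 -0.129  0.06 ] rect [array([ 524.8, -184.4]), array([114.6, 130.7]), np.float64(88.9)]
side hook 240 med [0.628  0.1915 0.2518] min [0.617 0.168 0.2  ] max [0.64  0.196 0.304] rect [array([630.2, 178.9]), array([24.8, 37.6]), np.float64(7.1)]
```

```bash
python3 - <<'E'
import numpy as np,cv2
a=np.load("side0.npz")["image"][150:300,190:340];b=np.load("top0.npz")["image"][130:255,195:375]
a=cv2.resize(a,(480,480),interpolation=2);b=cv2.resize(b,(800,555),interpolation=2)[:, :]
cv2.imwrite("pics/c1.png",a[:,:,::-1])
E
```

```text
(no output)
```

View pics/c1.png

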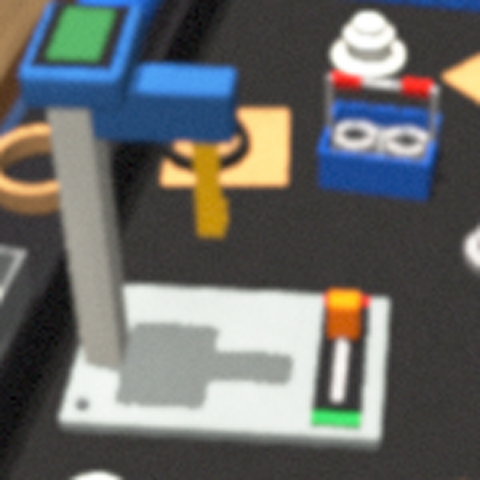

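The crop shows the lock at the red end, the white slot running to green, and the basket bar along the view between its red sleeves. The scale yaw is about 6.7°, with its origin at about (0.629, 0.179). The basket is at about (0.525, -0.184) with yaw -0.7°.

```bash
cat >> h.py <<'E'
from scipy.spatial.transform import Rotation as Ro
O=np.array([.629,.1787,0]); YS=np.radians(6.7); B=np.array([.5252,-.184,0]); YB=np.radians(-.7)
def S(p): return O+Ro.from_euler('z',YS).apply(p)
def Bk(p): return B+Ro.from_euler('z',YB).apply(p)
def tool(yaw,lean):
    a=np.radians(lean);return Ro.from_euler('z',yaw)*Ro.from_matrix(np.array([[np.cos(a),0,np.sin(a)],[0,-1,0],[np.sin(a),0,-np.cos(a)]]).T)
def delta(p,R,st=None):
    "turn first, then shift in new tool axes; in full-scale units"
    from workcell import bot
    s=bot.read_state(); R0=Ro.from_rotvec(s["tcp_rot"])
    t=(R0.inv()*R).as_rotvec()/.5; d=R.inv().apply(p-s["tool_pos"])/.1
    print("t",s["time"],"turn",t.round(3),"shift",d.round(3),"rows",np.ceil(max(np.linalg.norm(d)/.41,np.linalg.norm(t)/.24)),"F",s["wrist_force"].round(1),"w",round(s["width"],3),"grip",round(float(s["grip_force"]),1))
E
python3 -c "
from h import *
delta(S([-.126,-.085,.2]),tool(YS,0))"
```

```text
t 0.1 turn [-0.004  0.     0.25 ] shift [ 4.355e+00 -6.881e+00 -2.000e-03] rows 20.0 F [-0.3  0.5 -0.2] w 0.997 grip 0.0
```

play_rows(
  moves=[
    [[0,0,0.24,0,0,0,0],[0,0,0,0.2,-0.32,0,0],[0,0,0,0.2,-0.32,0,0],[0,0,0,0.2,-0.32,0,0],[0,0,0,0.2,-0.32,0,0]],
  ],
)

```text
time: 0.52
tool_pos: [0.2256, -0.5168, 0.2]
tcp_rot: [-3.134, -0.19, 0.0]
wrist_force: [0.5, 0.6, -1.2]
width: 0.301
grip_force: 0.0
```

play_rows(
  moves=[
    [[0,0,0,0.2,-0.32,0,0],[0,0,0,0.2,-0.32,0,0],[0,0,0,0.2,-0.32,0,0],[0,0,0,0.2,-0.32,0,0],[0,0,0,0.2,-0.32,0,0]],
  ],
)

```text
time: 0.93
tool_pos: [0.3054, -0.3456, 0.2005]
tcp_rot: [-3.135, -0.19, 0.0]
wrist_force: [0.3, -0.5, 0.3]
width: -0.0
grip_force: 0.0
```

play_rows(
  moves=[
    [[0,0,0,0.2,-0.32,0,0],[0,0,0,0.2,-0.32,0,0],[0,0,0,0.2,-0.32,0,0],[0,0,0,0.2,-0.32,0,0],[0,0,0,0,0,0,0]],
  ],
)

```text
time: 1.35
tool_pos: [0.3708, -0.2052, 0.2006]
tcp_rot: [-3.132, -0.2, -0.002]
wrist_force: [-0.0, 0.3, -0.8]
width: 0.0
grip_force: 0.0
```

```bash
python3 -c "
from h import *
delta(S([-.126,-.085,.2]),tool(YS,0))"
```

```text
t 1.35 turn [-0.006 -0.003  0.022] shift [ 1.752 -2.662  0.006] rows 8.0 F [-0.   0.3 -0.8] w 0.0 grip 0.0
```

play_rows(
  moves=[
    [[0,0,0.02,0.22,-0.33,0,0],[0,0,0,0.22,-0.33,0,0],[0,0,0,0.22,-0.33,0,0],[0,0,0,0.22,-0.33,0,0],[0,0,0,0.22,-0.33,0,0]],
  ],
)

```text
time: 1.77
tool_pos: [0.4599, -0.0331, 0.2008]
tcp_rot: [3.136, 0.175, -0.0]
wrist_force: [1.2, -1.0, 0.4]
width: 0.002
grip_force: 0.0
```

play_rows(
  moves=[
    [[0,0,0,0.22,-0.33,0,0],[0,0,0,0.22,-0.33,0,0],[0,0,0,0.21,-0.33,0,0],[0,0,0,0,0,0,0],[0,0,0,0,0,0,0]],
  ],
)

```text
time: 2.18
tool_pos: [0.5134, 0.0725, 0.2002]
tcp_rot: [3.136, 0.181, -0.002]
wrist_force: [0.1, 0.4, -0.3]
width: -0.001
grip_force: 0.0
```

```bash
python3 -c "
from h import *
from workcell import vision
delta(S([-.126,-.085,.046]),tool(YS,0))
c=vision.read_camera('top');cv2.imwrite('pics/l1.png',cv2.resize(c['image'][130:280,160:360,::-1],(800,600),interpolation=2))"
```

```text
t 2.1833 turn [ 0.     0.003 -0.003] shift [ 0.012 -0.07   1.542] rows 4.0 F [ 0.1  0.4 -0.3] w -0.001 grip 0.0
```

View pics/l1.png

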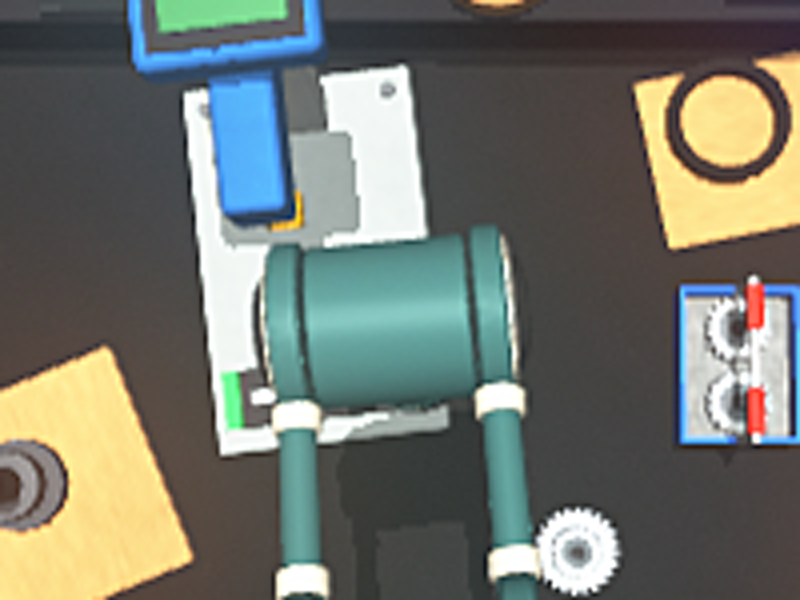

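The wrist hides the lock, its drum is well clear of the blue arm (250,215 in the crop), and the rest is unchanged. Next I descend behind the lock and push.

play_rows(
  moves=[
    [[0,0,0,0,0,0.38,0],[0,0,0,0,0,0.38,0],[0,0,0,0,0,0.38,0],[0,0,0,0,0,0.39,0],[0,0,0,0,0,0,0]],
  ],
)

```text
time: 2.65
tool_pos: [0.5049, 0.0686, 0.04]
tcp_rot: [3.136, 0.172, -0.025]
wrist_force: [-2.5, -0.2, -0.5]
width: -0.003
grip_force: 0.0
```

play_rows(
  moves=[
    [[0,0,0,0,-0.1,0,0],[0,0,0,0,-0.1,0,0],[0,0,0,0,-0.1,0,0],[0,0,0,0,-0.1,0,0],[0,0,0,0,-0.1,0,0]],
  ],
)

```text
time: 3.07
tool_pos: [0.5097, 0.1223, 0.0507]
tcp_rot: [-3.137, -0.177, -0.008]
wrist_force: [0.8, -3.1, 1.3]
width: -0.003
grip_force: 1.2
```

play_rows(
  moves=[
    [[0,0,0,0,-0.1,0,0],[0,0,0,0,-0.1,0,0],[0,0,0,0,-0.1,0,0],[0,0,0,0,-0.1,0,0],[0,0,0,0,0,0,0]],
  ],
)

```text
time: 3.48
tool_pos: [0.5029, 0.1627, 0.048]
tcp_rot: [-3.136, -0.177, 0.0]
wrist_force: [0.0, 0.5, -0.1]
width: -0.005
grip_force: 0.0
```

```bash
python3 -c "
from h import *
delta(S([-.126,.0135,.046]),tool(YS,0))"
```

```text
t 3.4833 turn [-0.002  0.    -0.008] shift [ 0.011 -0.146  0.02 ] rows 1.0 F [ 0.   0.5 -0.1] w -0.005 grip 0.0
```

play_rows(
  moves=[
    [[0,0,0,0,-0.05,0,0],[0,0,0,0,-0.03,0,0],[0,0,0,0,-0.03,0,0],[0,0,0,0,-0.03,0,0],[0,0,0,0,0,0,0]],
  ],
)

```text
time: 3.9
tool_pos: [0.5012, 0.1748, 0.0477]
tcp_rot: [-3.137, -0.175, 0.001]
wrist_force: [-0.6, -0.3, 0.2]
width: -0.003
grip_force: 0.2
```

play_rows(
  moves=[
    [[0,0,0,0,-0.02,0,0],[0,0,0,0,-0.02,0,0],[0,0,0,0,0,0,0]],
  ],
)

```text
time: 4.15
tool_pos: [0.5008, 0.1786, 0.0477]
tcp_rot: [3.137, 0.175, -0.001]
wrist_force: [-1.1, -1.3, -0.9]
width: 0.002
grip_force: 0.6
```

play_rows(
  moves=[
    [[0,0,0,0,-0.02,0,0],[0,0,0,0,-0.02,0,0],[0,0,0,0,0,0,0]],
  ],
)

```text
time: 4.4
tool_pos: [0.5004, 0.1827, 0.0478]
tcp_rot: [-3.137, -0.176, 0.001]
wrist_force: [-0.6, -1.2, -1.4]
width: 0.0
grip_force: 0.7
```

play_rows(
  moves=[
    [[0,0,0,0,-0.02,0,0],[0,0,0,0,-0.02,0,0],[0,0,0,0,0,0,0]],
  ],
)

```text
time: 4.65
tool_pos: [0.5001, 0.1856, 0.0478]
tcp_rot: [3.135, 0.177, -0.001]
wrist_force: [-1.1, -5.6, -0.4]
width: 0.002
grip_force: 2.7
```

play_rows(
  moves=[
    [[0,0,0,0,-0.02,0,0],[0,0,0,0,0,0,0]],
  ],
)

```text
time: 4.82
tool_pos: [0.5001, 0.1859, 0.0478]
tcp_rot: [3.132, 0.178, -0.001]
wrist_force: [1.1, -11.5, 1.6]
width: -0.003
grip_force: 5.7
```

```bash
python3 -c "
from h import *
from workcell import vision
delta(S([-.126,.0135,.046]),tool(YS,0))
c=vision.read_camera('side');np.savez('s2.npz',**c);cv2.imwrite('pics/l2.png',cv2.resize(c['image'][150:300,190:340,::-1],(600,600),interpolation=2))
P=cloud(c);H=hsv(c);h,s=H[...,0],H[...,1];p=P[box(270,225,320,295)&(h>5)&(h<22)&(s>150)&(P[...,2]>.05)];rep('or',p);rep('scale frame',Ro.from_euler('z',-YS).apply(p-O))"
```

```text
t 4.8167 turn [ 0.01   0.002 -0.006] shift [0.012 0.087 0.018] rows 1.0 F [  1.1 -11.5   1.6] w -0.003 grip 5.7
or 134 med [0.4991 0.2116 0.0772] min [0.485 0.196 0.051] max [0.519 0.218 0.088] rect [array([501.3, 204.9]), array([35.3, 26.3]), np.float64(15.7)]
scale frame 134 med [-0.1254  0.048   0.0772] min [-0.141  0.031  0.051] max [-0.106  0.053  0.088] rect [array([-123.8,   40.9]), array([35.3, 26.3]), np.float64(9.0)]
```

View pics/l2.png

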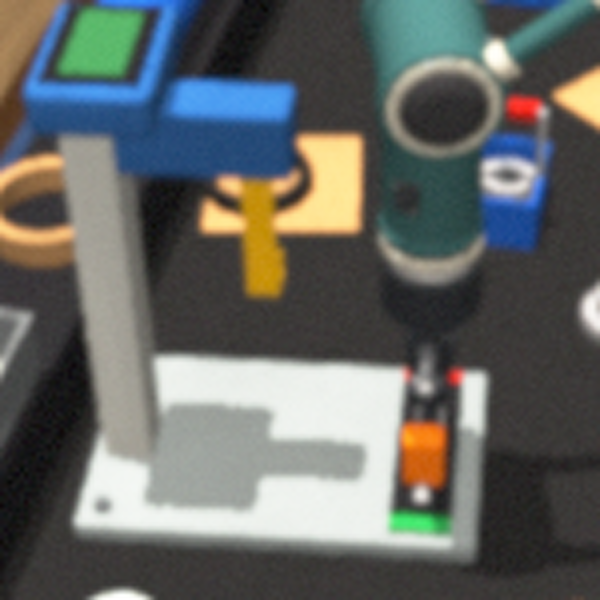

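play_rows(
  moves=[
    [[0,0,0,0,-0.03,0,0],[0,0,0,0,-0.02,0,0],[0,0,0,0,0,0,0],[0,0,0,0,0,0,0]],
  ],
)

```text
time: 5.2
tool_pos: [0.4999, 0.1865, 0.0478]
tcp_rot: [3.124, 0.18, -0.001]
wrist_force: [2.7, -26.3, 4.6]
width: 0.004
grip_force: 13.0
```

play_rows(
  moves=[
    [[0,0,0,0,0.25,0,0],[0,0,0,0,0.1,0,0],[0,0,0,0,0,-0.4,0],[0,0,0,0,0,-0.4,0],[0,0,0,0,0,-0.4,0]],
  ],
)

```text
time: 5.62
tool_pos: [0.503, 0.159, 0.1688]
tcp_rot: [-3.136, -0.174, 0.002]
wrist_force: [0.9, 1.0, -0.4]
width: 0.001
grip_force: 0.0
```

play_rows(
  moves=[
    [[0,0,0,0,0.2,-0.33,0],[0,0,0,0,0.4,0,0],[0,0,0,0,0.4,0,0],[0,0,0,0,0.2,0,50],[0,0,0,0,0,0,85]],
  ],
)

```text
time: 6.03
tool_pos: [0.5181, 0.0366, 0.2021]
tcp_rot: [3.136, 0.169, 0.005]
wrist_force: [-0.1, -1.2, -0.1]
width: 0.273
grip_force: 0.0
```

```bash
python3 -c "
from h import *
R=tool(YB,30);zt=R.apply([0,0,1])
g=Bk([-.044,0,.125])+.018*zt
delta(g-.11*zt,R);delta(g,R);print(g)
from workcell import vision
c=vision.read_camera('side');P=cloud(c);H=hsv(c);h,s=H[...,0],H[...,1];p=P[box(270,225,320,295)&(h>5)&(h<22)&(s>150)&(P[...,2]>.05)];rep('scale frame',Ro.from_euler('z',-YS).apply(p-O))
"
```

```text
t 6.0333 turn [-0.062  1.04   0.235] shift [-0.681  2.205 -0.423] rows 6.0 F [-0.1 -1.2 -0.1] w 0.273 grip 0.0
t 6.0333 turn [-0.062  1.04   0.235] shift [-0.681  2.205  0.677] rows 6.0 F [-0.1 -1.2 -0.1] w 0.273 grip 0.0
[ 0.49020261 -0.1835724   0.10941154]
scale frame 99 med [-0.1256  0.0491  0.0698] min [-0.141  0.031  0.051] max [-0.106  0.055  0.087] rect [array([-123.2,   43.1]), array([35., 25.]), np.float64(0.2)]
```

play_rows(
  moves=[
    [[-0.01,0.2,0.05,0,0.2,-0.1,85],[-0.01,0.2,0.05,0,0.3,-0.1,85],[-0.01,0.2,0.05,0,0.3,0,85],[-0.01,0.2,0.05,0,0.3,0,85],[-0.01,0.2,0.04,0,0.3,0,85]],
  ],
)

```text
time: 6.5
tool_pos: [0.5252, -0.1, 0.2234]
tcp_rot: [-3.039, 0.015, -0.79]
wrist_force: [-0.5, 1.0, 0.8]
width: 0.999
grip_force: 0.0
```

play_rows(
  moves=[
    [[0,0.04,0,-0.15,0.3,0,85],[0,0,0,-0.15,0.3,0,85],[0,0,0,-0.15,0.2,0,85],[0,0,0,0,0,0,85],[0,0,0,0,0,0,85]],
  ],
)

```text
time: 6.92
tool_pos: [0.4837, -0.1799, 0.1985]
tcp_rot: [-3.033, 0.022, -0.807]
wrist_force: [0.3, 0.4, 0.2]
width: 0.993
grip_force: 0.0
```

```bash
python3 -c "
from h import *
R=tool(YB,30);zt=R.apply([0,0,1])
g=Bk([-.044,0,.125])+.018*zt
delta(g,R)"
```

```text
t 6.9167 turn [-0.011  0.007 -0.007] shift [-0.389  0.036  0.804] rows 3.0 F [0.3 0.4 0.2] w 0.993 grip 0.0
```

play_rows(
  moves=[
    [[-0.01,0,0,-0.2,0.03,0,85],[0,0,0,-0.19,0,0,85],[0,0,0,0,0,0.25,85],[0,0,0,0,0,0.25,85],[0,0,0,0,0,0,85]],
  ],
)

```text
time: 7.33
tool_pos: [0.4747, -0.1794, 0.1324]
tcp_rot: [-3.036, 0.016, -0.801]
wrist_force: [-0.3, -0.0, -0.4]
width: 0.998
grip_force: 0.0
```

play_rows(
  moves=[
    [[0,0,0,0,0,0.15,85],[0,0,0,0,0,0.1,85],[0,0,0,0,0,0.05,85],[0,0,0,0,0,0,85],[0,0,0,0,0,0,85]],
  ],
)

```text
time: 7.75
tool_pos: [0.4902, -0.1823, 0.1103]
tcp_rot: [3.034, -0.017, 0.807]
wrist_force: [0.1, 0.3, 0.1]
width: 0.998
grip_force: 0.0
```

```bash
python3 -c "
from h import *
from workcell import vision
R=tool(YB,30);zt=R.apply([0,0,1])
g=Bk([-.044,0,.125])+.018*zt
delta(g,R)
c=vision.read_camera('side');cv2.imwrite('pics/g1.png',cv2.resize(c['image'][120:240,250:400,::-1],(750,600),interpolation=2))
"
```

```text
t 7.75 turn [-0.002  0.007  0.002] shift [-0.004  0.013  0.008] rows 1.0 F [0.1 0.3 0.1] w 0.998 grip 0.0
```

View pics/g1.png

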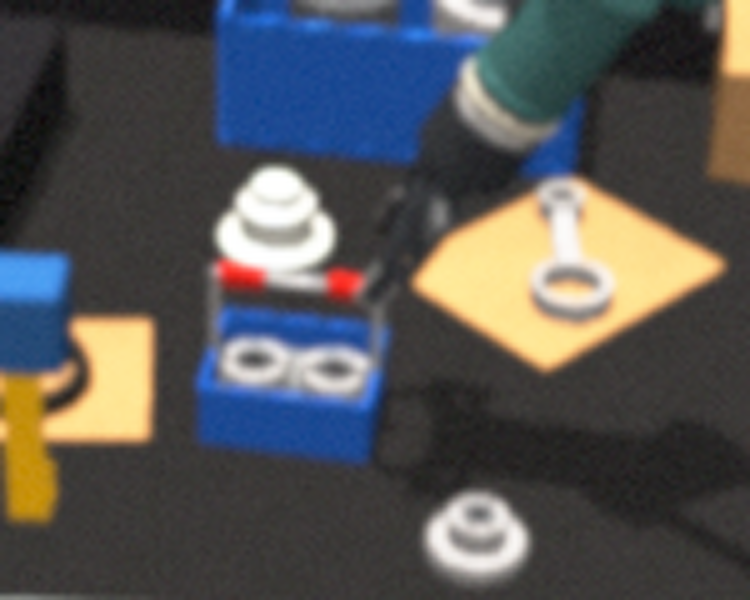

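The open fingers straddle the robot-side sleeve (345,284 in the crop), with the near finger at about 385,285. I'll close.

play_rows(
  moves=[
    [[0,0,0,0,0.01,0,40],[0,0,0,0,0,0,0],[0,0,0,0,0,0,0],[0,0,0,0,0,0,0],[0,0,0,0,0,0,0]],
  ],
  newtons=100,
)

```text
time: 8.22
tool_pos: [0.4898, -0.1841, 0.1103]
tcp_rot: [3.033, -0.019, 0.808]
wrist_force: [0.4, -0.1, 0.1]
width: 0.296
grip_force: 0.0
```

play_rows(
  moves=[
    [[0,0,0,0,0,0,0],[0,0,0,0,0,0,0],[0,0,0,0,0,0,0],[0,0,0,0,0,0,0]],
  ],
)

```text
time: 8.55
tool_pos: [0.4903, -0.1843, 0.1106]
tcp_rot: [3.032, -0.019, 0.809]
wrist_force: [0.6, 0.3, 1.7]
width: -0.002
grip_force: 1.1
```

```bash
python3 -c "
from h import *
R=tool(YB,30);zt=R.apply([0,0,1])
g=Bk([-.044,0,.125])+.018*zt
delta(g,R);delta(g+[0,0,.12],R)
print(R.inv().apply([0,0,.12])/.1)"
```

```text
t 8.55 turn [ 0.001  0.004 -0.   ] shift [-0.007 -0.007  0.01 ] rows 1.0 F [0.6 0.3 1.7] w -0.002 grip 1.1
t 8.55 turn [ 0.001  0.004 -0.   ] shift [ 0.593 -0.007 -1.029] rows 3.0 F [0.6 0.3 1.7] w -0.002 grip 1.1
[ 6.00000000e-01 -1.04083409e-18 -1.03923048e+00]
```

```bash
python3 -c "
from h import *
from workcell import vision
c=vision.read_camera('side');d=vision.read_camera('top')
np.savez('gs.npz',**c);np.savez('gt.npz',**d)
a=cv2.resize(c['image'][150:220,270:350,::-1],(560,490),interpolation=2);b=cv2.resize(d['image'][180:264,320:360,::-1],(233,490),interpolation=2)
cv2.imwrite('pics/g2.png',np.hstack([a,b]))
P=cloud(c);H=hsv(c);h,s=H[...,0],H[...,1];m=box(280,165,335,215)
rep('sl',P[m&((h<6)|(h>172))&(s>130)&(P[...,2]>.1)]);rep('blue',P[m&(h>100)&(h<125)&(s>130)&(P[...,2]>.03)&(P[...,2]<.07)])
"
```

```text
sl 74 med [ 0.4991 -0.1801  0.1301] min [ 0.472 -0.192  0.119] max [ 0.582 -0.172  0.138] rect [array([ 527.5, -180.7]), array([111.1,  21.1]), np.float64(2.6)]
blue 375 med [ 0.5286 -0.1411  0.046 ] min [ 0.461 -0.238  0.031] max [ 0.589 -0.13   0.059] rect [array([ 525.9, -184.3]), array([131. , 112.7]), np.float64(0.2)]
```

View pics/g2.png

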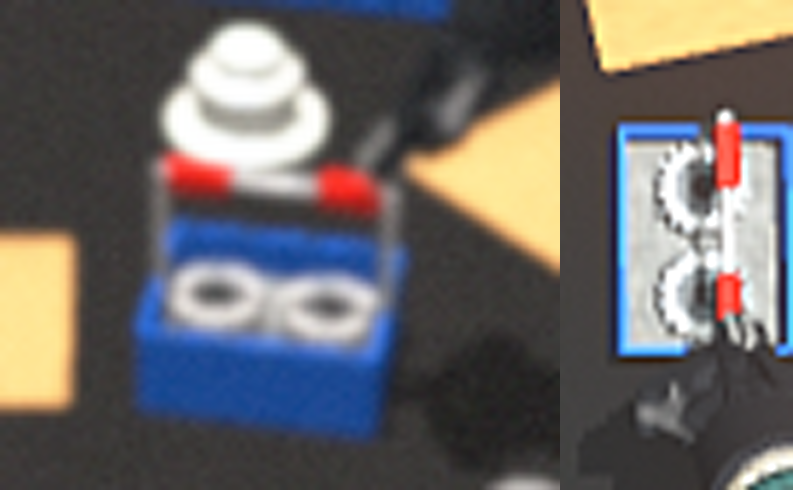

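The side crop shows the fingertips at (370,165), behind and above the near sleeve (350,188). The top crop shows them at (745,330), just off the sleeve's robot-side end, so the grasp missed. I'll measure the tips.

```bash
python3 -c "
from h import *
for n,b in(('gs.npz',(316,164,336,180)),('gt.npz',(338,230,352,244))):
    c=dict(np.load(n));P=cloud(c);a,d=0,0
    print(n)
    for v in range(b[1],b[3],2):
        print(v,' '.join('%d:%4d,%4d,%4d'%((u,)+tuple((P[v,u]*1000).astype(int))) for u in range(b[0],b[2],2)))
"
```

```text
gs.npz
164 316: 537,-447,   3 318: 528,-451,   2 320: 519,-450,   4 322: 511,-456,   1 324: 503,-454,   3 326: 493,-451,   7 328: 455,-175, 193 330: 447,-165, 200 332: 437,-132, 224 334: 430,-133, 224
166 316: 534,-431,   4 318: 527,-440,   0 320: 517,-433,   5 322: 509,-440,   1 324: 501,-440,   2 326: 462,-175, 184 328: 452,-144, 205 330: 443,-125, 219 332: 436,-130, 217 334: 429,-130, 218
168 316: 532,-415,   4 318: 523,-420,   3 320: 515,-418,   5 322: 507,-428,   0 324: 471,-188, 165 326: 460,-156, 188 328: 451,-142, 199 330: 443,-131, 207 332: 435,-124, 213 334: 428,-125, 213
170 316: 530,-404,   2 318: 523,-416,  -4 320: 513,-408,   1 322: 478,-191, 153 324: 469,-180, 162 326: 462,-177, 165 328: 453,-160, 178 330: 445,-150, 185 332: 437,-141, 192 334: 428,-129, 202
172 316: 528,-392,   0 318: 519,-387,   5 320: 511,-395,   1 322: 476,-174, 156 324: 468,-170, 160 326: 461,-173, 159 328: 453,-171, 161 330: 469,-399,   3 332: 460,-393,   8 334: 452,-401,   4
174 316: 499,-187, 135 318: 492,-191, 133 320: 508,-371,   7 322: 476,-175, 147 324: 468,-173, 149 326: 461,-179, 146 328: 
[... 724 characters left out ...]
: 485,-188, 132
234 338: 481,-163,  45 340: 481,-170,  44 342: 481,-176,  45 344: 481,-183,  47 346: 479,-177, 123 348: 478,-178, 150 350: 478,-185, 147
236 338: 474,-165,  29 340: 474,-169,  48 342: 474,-176,  46 344: 474,-182,  48 346: 472,-172, 153 348: 472,-178, 152 350: 471,-183, 160
238 338: 468,-166,  23 340: 468,-171,  31 342: 467,-176,  48 344: 467,-183,  45 346: 465,-171, 159 348: 465,-177, 160 350: 465,-181, 172
240 338: 461,-161,  53 340: 461,-168,  53 342: 459,-155, 184 344: 459,-160, 186 346: 459,-170, 160 348: 459,-172, 186 350: 459,-178, 187
242 338: 454,-170,  -3 340: 453,-147, 195 342: 453,-153, 195 344: 453,-159, 193 346: 453,-167, 179 348: 453,-169, 204 350: 453,-175, 204
```

```bash
python3 -c "
from h import *
from workcell import bot
s=bot.read_state();print(s)
R=Ro.from_rotvec(s['tcp_rot'])
for n in('gs.npz','gt.npz'):
    c=dict(np.load(n))
    for l in([0,0,0],[.011,0,0],[-.011,0,0],[0,0,-.019],[.011,0,-.03],[-.011,0,-.03],[0,-.0145,0],[0,-.0145,-.03],[0,0,-.05]):
        X=s['tool_pos']+R.apply(l);q=c['R']@X+c['t'];u=c['K']@q/q[2];print(n,l,X.round(3),u[:2].round(1),'depth',q[2].round(3),c['depth'][int(round(u[1])),int(round(u[0]))])
"
```

```text
{'time': 8.65, 'q': array([-0.61243004, -0.23994898,  2.38921622,  0.51071374,  0.61203496,
        0.60511311]), 'joint_vel': array([-2.31320624e-04,  1.30919089e-03, -7.60640026e-04,  8.87431287e-04,
        7.01424843e-04,  4.90344747e-05]), 'joint_torque': array([ 9.70820175e-02, -1.96131402e+01, -3.24841082e+01,  1.04560364e+00,
       -1.12186309e+00,  2.46740223e-03]), 'tool_pos': array([ 0.49027138, -0.18427245,  0.11060143]), 'tcp_rot': array([ 3.03183872, -0.01853434,  0.80864085]), 'wrist_force': array([-0.30944254,  0.153632  ,  2.33159928]), 'torque': array([-0.03390159, -0.08572036, -0.11699806]), 'grip_force': 1.3342968374490738, 'width': 0.0016787879758433891}
gs.npz [0, 0, 0] [ 0.49  -0.184  0.111] [318.2 180.2] depth 1.748 1.9286305
gs.npz [0.011, 0, 0] [ 0.5   -0.184  0.116] [315.7 178.7] depth 1.746 1.9425571
gs.npz [-0.011, 0, 0] [ 0.481 -0.184  0.105] [320.7 181.7] depth 1.75 1.9260098
gs.npz [0, 0, -0.019] [ 0.481 -0.184  0.127] [320.9 176.9] depth 1.736 1.7238928
gs.npz [0.011, 0, -0.03] [ 0.485 -0.184  0.142] [319.9 173.5] depth 1.728 1.979117
gs.npz [-0.011,
[... 349 characters left out ...]
  0.111] [347.5 230.6] depth 1.217 1.1974851
gt.npz [0.011, 0, 0] [ 0.5   -0.184  0.116] [347.8 227.5] depth 1.213 1.1934854
gt.npz [-0.011, 0, 0] [ 0.481 -0.184  0.105] [347.2 233.6] depth 1.222 1.1953783
gt.npz [0, 0, -0.019] [ 0.481 -0.184  0.127] [348.4 233.4] depth 1.2 1.1953794
gt.npz [0.011, 0, -0.03] [ 0.485 -0.184  0.142] [349.2 231.9] depth 1.186 1.1936369
gt.npz [-0.011, 0, -0.03] [ 0.466 -0.184  0.131] [348.6 238.2] depth 1.195 1.1568577
gt.npz [0, -0.0145, 0] [ 0.49  -0.17   0.111] [342.9 230.5] depth 1.218 1.2815306
gt.npz [0, -0.0145, -0.03] [ 0.476 -0.17   0.137] [344.2 235. ] depth 1.19 1.2771075
gt.npz [0, 0, -0.05] [ 0.465 -0.184  0.154] [349.9 238.2] depth 1.172 1.1530957
```

The tips look 25–30 mm short of the reported TCP. I'll back off and measure the shut tips in free air.

play_rows(
  moves=[
    [[0,0,0,0,0,-0.3,0],[0,0,0,0,0,-0.3,0],[0,0,0,0,0,-0.2,0],[0,0,0,0,0,0,0],[0,0,0,0,0,0,0]],
  ],
)

```text
time: 9.07
tool_pos: [0.4503, -0.184, 0.1804]
tcp_rot: [3.031, -0.019, 0.81]
wrist_force: [-0.1, 0.4, -0.6]
width: 0.001
grip_force: 0.0
```

```bash
python3 -c "
from h import *
from workcell import bot,vision
C={n:vision.read_camera(n) for n in('side','top')}
s=bot.read_state();R=Ro.from_rotvec(s['tcp_rot']);print(s['tool_pos'],s['wrist_force'],s['width'])
ims=[]
for n,c in C.items():
    P=cloud(c);L=R.inv().apply((P-s['tool_pos']).reshape(-1,3)).reshape(P.shape)
    m=(c['depth']>0)&(abs(L[...,0])<.03)&(abs(L[...,1])<.06)&(L[...,2]>-.08)&(L[...,2]<.04)&(P[...,2]>.15)
    l=L[m];print(n,len(l));
    for a in np.arange(-.08,.04,.01):
        k=l[(l[:,2]>=a)&(l[:,2]<a+.01)]
        if len(k):print(round(a,2),len(k),k.min(0).round(3),k.max(0).round(3))
    q=c['R']@s['tool_pos']+c['t'];u=(c['K']@q/q[2])[:2].astype(int);print(u)
    im=c['image'][u[1]-25:u[1]+25,u[0]-20:u[0]+20,::-1].copy();ims.append(cv2.drawMarker(cv2.resize(im,(400,500),interpolation=2),(200,250),(0,255,0)))
cv2.imwrite('pics/g3.png',np.hstack(ims))
"
```

```text
[ 0.44947809 -0.18290844  0.17799586] [ 0.01380036  0.15902429 -0.61957952] -0.0038455004110165094
side 56
-0.08 5 [ 0.004 -0.014 -0.079] [ 0.014  0.029 -0.07 ]
-0.07 15 [-0.009 -0.015 -0.069] [ 0.013  0.003 -0.06 ]
-0.06 15 [-0.008 -0.019 -0.059] [ 0.013  0.008 -0.051]
-0.05 16 [-0.009 -0.016 -0.05 ] [ 0.013  0.011 -0.041]
-0.04 5 [-0.004 -0.006 -0.04 ] [ 0.012  0.002 -0.03 ]
[329 166]
top 81
-0.08 21 [ 0.004 -0.016 -0.08 ] [ 0.012  0.023 -0.072]
-0.07 19 [ 0.001 -0.013 -0.07 ] [ 0.011  0.013 -0.06 ]
-0.06 17 [-0.002 -0.012 -0.06 ] [ 0.011  0.014 -0.05 ]
-0.05 19 [-0.006 -0.013 -0.049] [ 0.012  0.013 -0.04 ]
-0.04 5 [ 0.004 -0.006 -0.038] [ 0.009  0.008 -0.034]
[351 243]
```

View pics/g3.png

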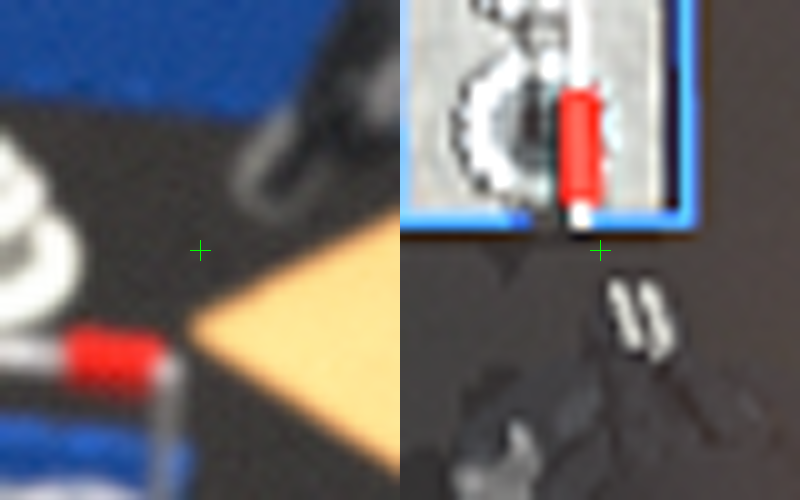

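Both cameras put the shut fingertips about 32 mm behind the reported TCP along tool z, with the other axes fine. That is a tool-length error, so I correct for it: TCP = grasp point + 0.050 m along tool z.

```bash
cat >> h.py <<'E'
GT=.050
E
python3 -c "
from h import *
R=tool(YB,30);zt=R.apply([0,0,1])
g=Bk([-.044,0,.125])+GT*zt
delta(g,R)"
```

```text
t 9.1667 turn [-0.002  0.01  -0.001] shift [0.01  0.002 1.118] rows 3.0 F [ 0.   0.2 -0.6] w -0.004 grip 0.0
```

play_rows(
  moves=[
    [[0,0,0,0.01,0,0,85],[0,0,0,0,0,0,85],[0,0,0,0,0,0,85],[0,0,0,0,0,0,85],[0,0,0,0,0,0,85]],
  ],
)

```text
time: 9.58
tool_pos: [0.4508, -0.1832, 0.1793]
tcp_rot: [3.034, -0.018, 0.806]
wrist_force: [1.3, -0.0, -0.4]
width: 0.707
grip_force: 0.0
```

play_rows(
  moves=[
    [[0,0.01,0,0,0,0,85],[0,0,0,0,0,0.3,85],[0,0,0,0,0,0.3,85],[0,0,0,0,0,0.2,85],[0,0,0,0,0,0,85]],
  ],
)

```text
time: 10.0
tool_pos: [0.4894, -0.182, 0.1062]
tcp_rot: [-3.035, 0.019, -0.806]
wrist_force: [-0.1, 0.5, -0.0]
width: 0.994
grip_force: 0.0
```

play_rows(
  moves=[
    [[0,0,0,0,0,0.2,85],[0,0,0,0,0,0.12,85],[0,0,0,0,0,0,85],[0,0,0,0,0,0,85]],
  ],
)

```text
time: 10.33
tool_pos: [0.5068, -0.1839, 0.0832]
tcp_rot: [3.032, -0.018, 0.814]
wrist_force: [0.1, 0.7, -0.2]
width: 0.992
grip_force: 0.0
```

play_rows(
  moves=[
    [[0,0,0,0,0,0,30],[0,0,0,0,0,0,0],[0,0,0,0,0,0,0],[0,0,0,0,0,0,0],[0,0,0,0,0,0,0]],
  ],
  newtons=100,
)

```text
time: 10.75
tool_pos: [0.5072, -0.1844, 0.0837]
tcp_rot: [3.03, -0.019, 0.816]
wrist_force: [0.2, -0.9, 0.0]
width: 0.293
grip_force: 0.0
```

play_rows(
  moves=[
    [[0,0,0,0,0,0,0],[0,0,0,0,0,0,0],[0,0,0,0,0,0,0],[0,0,0,0,0,0,0]],
  ],
)

```text
time: 11.08
tool_pos: [0.5073, -0.1841, 0.0836]
tcp_rot: [3.031, -0.018, 0.816]
wrist_force: [-2.8, 0.5, 5.9]
width: 0.144
grip_force: 98.5
```

```bash
python3 -c "
from h import *
R=tool(YB,30);zt=R.apply([0,0,1])
g=Bk([-.044,0,.125])+GT*zt
delta(g,R)"
```

```text
t 11.0833 turn [-0.    -0.005  0.   ] shift [-0.019 -0.003  0.011] rows 1.0 F [-2.8  0.5  5.9] w 0.144 grip 98.5
```

Gripped. A small test lift, then a level check.

play_rows(
  moves=[
    [[0,0,0,0.03,0,-0.05,0],[0,0,0,0.07,0,-0.12,0],[0,0,0,0.1,0,-0.17,0],[0,0,0,0.1,0,-0.17,0],[0,0,0,0,0,0,0]],
  ],
)

```text
time: 11.5
tool_pos: [0.5092, -0.1854, 0.1458]
tcp_rot: [3.026, -0.018, 0.821]
wrist_force: [2.1, -1.1, -2.4]
width: 0.146
grip_force: 97.9
```

play_rows(
  moves=[
    [[0,0,0,0.15,0,-0.26,0],[0,0,0,0.15,0,-0.26,0],[0,0,0,0.1,0,-0.17,0],[0,0,0,0,0,0,0],[0,0,0,0,0,0,0]],
  ],
)

```text
time: 11.92
tool_pos: [0.5073, -0.1842, 0.2214]
tcp_rot: [3.031, -0.017, 0.814]
wrist_force: [-1.0, 0.5, -5.5]
width: 0.145
grip_force: 98.7
```

```bash
cat > m.py <<'E'
from h import *
from workcell import bot,vision
s=bot.read_state();R=Ro.from_rotvec(s['tcp_rot']);zt=R.apply([0,0,1]);gp=s['tool_pos']-GT*zt
print('grasp pt',gp.round(4),'F',s['wrist_force'].round(1),'w',round(s['width'],3),s['time'])
def meas(c,n):
    P=cloud(c);H=hsv(c);h,sa,v=H[...,0],H[...,1],H[...,2]
    near=(c['depth']>0)&(np.linalg.norm(P-(gp+[.044,0,-.03]),axis=-1)<.14)
    red=near&((h<6)|(h>172))&(sa>130)&(abs(P[...,2]-gp[2])<.04)
    p=P[red]
    if len(p)<10: print(n,'few');return
    e=np.median(p[:,0]) 
    for a,b in((-.07,-.01),(.05,.12)):
        k=p[(p[:,0]-gp[0]>(-.03 if a<0 else .05))&(p[:,0]-gp[0]<(.035 if a<0 else .13))]
        if len(k): print(n,'sleeve',len(k),k.mean(0).round(4),k.min(0).round(3),k.max(0).round(3))
    bl=near&(h>100)&(h<125)&(sa>130); q=P[bl]
    if len(q)>20: print(n,'blue',q.min(0).round(3),q.max(0).round(3)); 
if __name__=='__main__':
    for n in('side','top'): 
        c=vision.read_camera(n);meas(c,n);np.savez(n+'L.npz',**c)
    c=dict(np.load('sideL.npz'));q=c['R']@(gp+[.04,0,-.05])+c['t'];u=(c['K']@q/q[2])[:2].astype(int);print(u)
    cv2.imwrite('pics/m%d.png'%(s['time']*100),cv2.resize(c['image'][max(0,u[1]-50):u[1]+50,u[0]-50:u[0]+50,::-1],(600,600),interpolation=2))
E
python3 m.py;ls pics
```

```text
grasp pt [ 0.4822 -0.1839  0.2647] F [-1.   0.5 -5.5] w 0.145 11.9167
side sleeve 8 [ 0.4962 -0.1806  0.2702] [ 0.492 -0.184  0.264] [ 0.5   -0.176  0.275]
side sleeve 38 [ 0.5665 -0.1798  0.268 ] [ 0.55  -0.188  0.26 ] [ 0.583 -0.168  0.279]
side blue [ 0.424 -0.24   0.136] [ 0.591 -0.127  0.329]
top sleeve 46 [ 0.4864 -0.1849  0.2688] [ 0.469 -0.19   0.265] [ 0.5   -0.179  0.272]
top sleeve 55 [ 0.5663 -0.1832  0.2679] [ 0.55  -0.189  0.251] [ 0.583 -0.177  0.272]
top blue [ 0.458 -0.235  0.185] [ 0.588 -0.123  0.323]
[310 155]
c1.png
g1.png
g2.png
g3.png
l1.png
l2.png
m1191.png
side0.png
top0.png
```

The m1191 measurements show the basket level: sleeve tops at 0.269 and 0.268 m, bar mid 44 mm ahead of the grasp point. Now I turn and carry it to the hook.

```bash
cat > t.py <<'E'
from h import *
import sys
x,y,z=map(float,sys.argv[1:4]); R=tool(YS,30);zt=R.apply([0,0,1])
delta(S([x-.044,y,z])+GT*zt,R)
E
python3 t.py -.003 -.1 .265
```

```text
t 12.0167 turn [ 0.123  0.007 -0.225] shift [ 1.256 -2.447  0.682] rows 7.0 F [-0.6 -0.1 -5.6] w 0.149 grip 98.6
```

play_rows(
  moves=[
    [[0.02,0,-0.04,0.05,-0.08,0.03,0],[0.02,0,-0.04,0.09,-0.17,0.05,0],[0.02,0,-0.04,0.12,-0.24,0.06,0],[0.02,0,-0.04,0.12,-0.24,0.07,0],[0.02,0,-0.04,0.12,-0.24,0.07,0]],
  ],
)

```text
time: 12.43
tool_pos: [0.5601, -0.0832, 0.2197]
tcp_rot: [-3.011, -0.154, -0.804]
wrist_force: [0.4, -1.4, -3.7]
width: 0.141
grip_force: 98.7
```

play_rows(
  moves=[
    [[0.02,0,-0.02,0.12,-0.24,0.07,0],[0,0,0,0.12,-0.24,0.07,0],[0,0,0,0.12,-0.24,0.07,0],[0,0,0,0.12,-0.24,0.06,0],[0,0,0,0.1,-0.2,0.05,0]],
  ],
)

```text
time: 12.85
tool_pos: [0.6126, 0.0405, 0.22]
tcp_rot: [-3.004, -0.173, -0.799]
wrist_force: [-0.3, 0.5, -5.5]
width: 0.139
grip_force: 98.7
```

play_rows(
  moves=[
    [[0,0,0,0.06,-0.12,0.03,0],[0,0,0,0.03,-0.06,0.01,0],[0,0,0,0,0,0,0],[0,0,0,0,0,0,0]],
  ],
)

```text
time: 13.18
tool_pos: [0.6204, 0.057, 0.2224]
tcp_rot: [-3.005, -0.173, -0.802]
wrist_force: [-0.4, -0.1, -4.8]
width: 0.146
grip_force: 98.7
```

```bash
python3 t.py -.003 -.07 .233; python3 m.py
```

```text
t 13.1833 turn [ 0.007  0.004 -0.001] shift [-0.157 -0.498  0.287] rows 2.0 F [-0.4 -0.1 -4.8] w 0.146 grip 98.7
grasp pt [0.5956 0.0543 0.2657] F [-0.4 -0.1 -4.8] w 0.146 13.1833
side sleeve 17 [0.6088 0.0573 0.2715] [0.602 0.05  0.264] [0.615 0.066 0.279]
side blue [0.568 0.002 0.137] [0.703 0.119 0.201]
top sleeve 45 [0.5991 0.0533 0.2728] [0.586 0.047 0.264] [0.616 0.058 0.285]
top sleeve 54 [0.6788 0.0629 0.2709] [0.663 0.056 0.266] [0.695 0.07  0.275]
top blue [0.582 0.007 0.151] [0.707 0.158 0.329]
[264 191]
```

play_rows(
  moves=[
    [[0,0,0,-0.05,-0.15,0.1,0],[0,0,0,-0.06,-0.2,0.1,0],[0,0,0,-0.05,-0.15,0.09,0],[0,0,0,0,0,0,0],[0,0,0,0,0,0,0]],
  ],
)

```text
time: 13.7
tool_pos: [0.6153, 0.1058, 0.1896]
tcp_rot: [-3.005, -0.172, -0.803]
wrist_force: [0.9, 0.1, -4.3]
width: 0.147
grip_force: 98.8
```

```bash
python3 t.py -.003 0 .233; python3 m.py
```

```text
t 13.7 turn [ 0.009  0.003 -0.003] shift [ 0.001 -0.708  0.   ] rows 2.0 F [ 0.9  0.1 -4.3] w 0.147 grip 98.8
grasp pt [0.5905 0.1031 0.233 ] F [ 0.9  0.1 -4.3] w 0.147 13.7
side sleeve 13 [0.6036 0.1079 0.2377] [0.596 0.103 0.229] [0.609 0.114 0.246]
side sleeve 42 [0.68   0.1161 0.235 ] [0.667 0.104 0.22 ] [0.691 0.121 0.243]
side blue [0.563 0.048 0.105] [0.7   0.167 0.166]
top sleeve 44 [0.5957 0.1025 0.2406] [0.582 0.095 0.23 ] [0.608 0.109 0.258]
top sleeve 54 [0.6742 0.1115 0.239 ] [0.658 0.104 0.225] [0.691 0.118 0.243]
top blue [0.568 0.053 0.111] [0.703 0.162 0.329]
[262 208]
```

play_rows(
  moves=[
    [[0,0,0,0,-0.1,0,0],[0,0,0,0,-0.15,0,0],[0,0,0,0,-0.1,0,0],[0,0,0,0,0,0,0],[0,0,0,0,0,0,0]],
  ],
)

```text
time: 14.22
tool_pos: [0.6132, 0.1406, 0.1921]
tcp_rot: [-3.003, -0.171, -0.81]
wrist_force: [-0.5, -0.1, -3.5]
width: 0.144
grip_force: 98.8
```

play_rows(
  moves=[
    [[0,0,0,0,-0.1,0,0],[0,0,0,0,-0.1,0,0],[0,0,0,0,-0.1,0,0],[0,0,0,0,-0.05,0,0],[0,0,0,0,0,0,0]],
  ],
)

```text
time: 14.63
tool_pos: [0.6089, 0.1758, 0.1914]
tcp_rot: [-3.003, -0.171, -0.808]
wrist_force: [0.3, -0.2, -3.8]
width: 0.142
grip_force: 98.8
```

```bash
python3 t.py -.003 0 .204; python3 m.py
```

```text
t 14.6333 turn [ 0.009 -0.004 -0.003] shift [-0.168 -0.005  0.257] rows 1.0 F [ 0.3 -0.2 -3.8] w 0.142 grip 98.8
grasp pt [0.584  0.1731 0.2346] F [ 0.3 -0.2 -3.8] w 0.142 14.6333
side sleeve 14 [0.5973 0.1779 0.2405] [0.592 0.172 0.232] [0.601 0.183 0.245]
side sleeve 55 [0.6676 0.1873 0.2367] [0.651 0.181 0.226] [0.685 0.194 0.248]
side blue [0.557 0.119 0.107] [0.705 0.238 0.341]
top sleeve 42 [0.5887 0.1733 0.2398] [0.573 0.167 0.23 ] [0.603 0.178 0.243]
top blue [0.585 0.123 0.113] [0.696 0.227 0.342]
[258 222]
```

play_rows(
  moves=[
    [[0,0,0,-0.04,0,0.07,0],[0,0,0,-0.05,0,0.08,0],[0,0,0,-0.03,0,0.05,0],[0,0,0,0,0,0,0],[0,0,0,0,0,0,0]],
  ],
)

```text
time: 15.15
tool_pos: [0.6072, 0.1752, 0.1657]
tcp_rot: [-3.006, -0.171, -0.803]
wrist_force: [0.5, -0.0, -4.3]
width: 0.145
grip_force: 98.7
```

play_rows(
  moves=[
    [[0,0,0,-0.02,0,0.03,0],[0,0,0,0,0,0,0],[0,0,0,0,0,0,0]],
  ],
)

```text
time: 15.4
tool_pos: [0.608, 0.1757, 0.164]
tcp_rot: [-3.004, -0.171, -0.807]
wrist_force: [-0.1, -0.2, -4.3]
width: 0.139
grip_force: 98.7
```

```bash
python3 t.py -.003 0 .204; python3 m.py
```

```text
t 15.4 turn [ 0.009 -0.003 -0.003] shift [-0.024 -0.005  0.025] rows 1.0 F [-0.1 -0.2 -4.3] w 0.139 grip 98.7
grasp pt [0.5831 0.173  0.2073] F [-0.1 -0.2 -4.3] w 0.139 15.4
side sleeve 21 [0.5977 0.1761 0.2121] [0.591 0.17  0.204] [0.604 0.181 0.217]
side sleeve 67 [0.6661 0.1853 0.2109] [0.65  0.174 0.2  ] [0.684 0.193 0.219]
side blue [0.557 0.118 0.078] [0.696 0.236 0.19 ]
top sleeve 41 [0.5873 0.1737 0.2127] [0.57  0.167 0.205] [0.6   0.179 0.216]
top blue [0.585 0.123 0.084] [0.695 0.225 0.14 ]
[259 228]
```

Now the last millimetres, watching the wrist force.

play_rows(
  moves=[
    [[0,0,0,-0.01,0,0.017,0],[0,0,0,0,0,0,0],[0,0,0,0,0,0,0]],
  ],
)

```text
time: 15.75
tool_pos: [0.6085, 0.1759, 0.1627]
tcp_rot: [-3.003, -0.171, -0.809]
wrist_force: [0.3, 0.8, -2.4]
width: 0.143
grip_force: 99.0
```

play_rows(
  moves=[
    [[0,0,0,-0.005,0,0.01,0],[0,0,0,0,0,0,0],[0,0,0,0,0,0,0]],
  ],
)

```text
time: 16.0
tool_pos: [0.609, 0.176, 0.1624]
tcp_rot: [-3.002, -0.171, -0.811]
wrist_force: [-2.2, -0.6, 2.1]
width: 0.144
grip_force: 99.7
```

```bash
python3 m.py
```

```text
grasp pt [0.584  0.1733 0.2056] F [-2.2 -0.6  2.1] w 0.144 16.0
side sleeve 17 [0.5982 0.1772 0.2111] [0.592 0.171 0.203] [0.604 0.184 0.219]
side sleeve 68 [0.6674 0.185  0.2086] [0.65  0.173 0.196] [0.685 0.194 0.216]
side blue [0.558 0.119 0.08 ] [0.697 0.238 0.195]
top sleeve 36 [0.5897 0.1735 0.2116] [0.573 0.167 0.203] [0.604 0.179 0.216]
top blue [0.586 0.123 0.085] [0.695 0.225 0.138]
[259 229]
```

```bash
python3 -c "
from h import *
c=dict(np.load('sideL.npz'));d=dict(np.load('topL.npz'))
a=cv2.resize(c['image'][175:275,215:305,::-1],(450,500),interpolation=2);b=cv2.resize(d['image'][140:240,205:275,::-1],(350,500),interpolation=2)
cv2.imwrite('pics/seat.png',np.hstack([a,b]))"
```

```text
(no output)
```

View pics/seat.png

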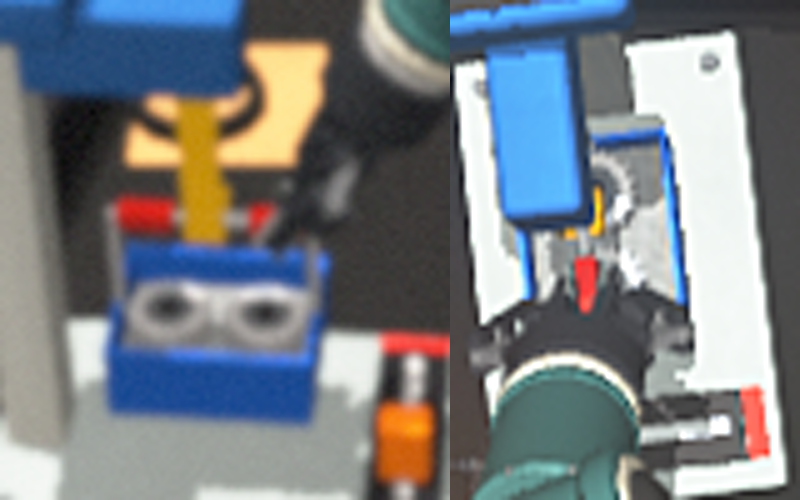

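The bar sits in the hook (yellow at 205,170 left) between the sleeves, but the basket is about 5 mm toward the robot. I'll lift 3 mm, shift 4 mm and reseat it.

play_rows(
  moves=[
    [[0,0,0,0.02,0,-0.035,0],[0,0,0,0,0,0,0],[0,0,0,0.018,0,0.01,0],[0,0,0,0.018,0,0.01,0],[0,0,0,0,0,0,0]],
  ],
)

```text
time: 16.52
tool_pos: [0.6119, 0.176, 0.1641]
tcp_rot: [-3.005, -0.171, -0.805]
wrist_force: [0.8, -0.5, -4.7]
width: 0.147
grip_force: 98.9
```

play_rows(
  moves=[
    [[0,0,0,-0.01,0,0.018,0],[0,0,0,-0.01,0,0.017,0],[0,0,0,0,0,0,0],[0,0,0,0,0,0,0]],
  ],
)

```text
time: 16.85
tool_pos: [0.6133, 0.1765, 0.1625]
tcp_rot: [-3.002, -0.171, -0.811]
wrist_force: [0.7, -0.5, 0.3]
width: 0.144
grip_force: 99.7
```

```bash
python3 m.py
```

```text
grasp pt [0.5883 0.1737 0.2056] F [ 0.7 -0.5  0.3] w 0.144 16.85
side sleeve 16 [0.6019 0.1776 0.2116] [0.596 0.17  0.202] [0.608 0.182 0.217]
side sleeve 67 [0.6726 0.1857 0.2088] [0.656 0.173 0.196] [0.688 0.192 0.218]
side blue [0.563 0.121 0.08 ] [0.702 0.237 0.172]
top sleeve 38 [0.5933 0.1742 0.2112] [0.576 0.169 0.206] [0.607 0.179 0.217]
top blue [0.573 0.115 0.089] [0.699 0.225 0.262]
[257 229]
```

play_rows(
  moves=[
    [[0,0,0,0,0,0,15],[0,0,0,0,0,0,18],[0,0,0,0,0,0,24],[0,0,0,0,0,0,40],[0,0,0,0,0,0,60]],
  ],
)

```text
time: 17.37
tool_pos: [0.612, 0.1761, 0.1608]
tcp_rot: [-3.004, -0.171, -0.807]
wrist_force: [-0.1, -0.5, -1.0]
width: 0.556
grip_force: 0.0
```

play_rows(
  moves=[
    [[0,0,0,0,0,0,60],[0,0,0,0,0,0,60],[0,0,0,0,0,0,60]],
  ],
)

```text
time: 17.62
tool_pos: [0.6121, 0.1762, 0.1609]
tcp_rot: [-3.004, -0.171, -0.807]
wrist_force: [0.6, 0.5, -0.1]
width: 0.706
grip_force: 0.0
```

```bash
python3 m.py
```

```text
grasp pt [0.5872 0.1735 0.2042] F [ 0.6  0.5 -0.1] w 0.706 17.6167
side sleeve 40 [0.5955 0.179  0.2115] [0.574 0.139 0.191] [0.606 0.214 0.244]
side sleeve 68 [0.6718 0.1863 0.2091] [0.654 0.171 0.196] [0.689 0.195 0.218]
side blue [0.549 0.122 0.078] [0.699 0.241 0.236]
top sleeve 49 [0.5915 0.1727 0.2112] [0.576 0.166 0.206] [0.607 0.179 0.215]
top blue [0.562 0.125 0.08 ] [0.699 0.225 0.232]
[258 229]
```

Released and hanging. I retreat along the tool axis.

play_rows(
  moves=[
    [[0,0,0,0,0,-0.1,60],[0,0,0,0,0,-0.2,60],[0,0,0,0,0,-0.3,60],[0,0,0,0,0,-0.3,60],[0,0,0,0,0,-0.3,60]],
  ],
)

```text
time: 18.13
tool_pos: [0.5512, 0.1695, 0.2661]
tcp_rot: [-3.004, -0.171, -0.807]
wrist_force: [0.6, 0.0, -0.1]
width: 0.703
grip_force: 0.0
```

play_rows(
  moves=[
    [[0,0,0,-0.3,0,0,60],[0,0,0,-0.3,0,0,60],[0,0,0,0,0,0,60],[0,0,0,0,0,0,60],[0,0,0,0,0,0,60]],
  ],
)

```text
time: 18.55
tool_pos: [0.5013, 0.164, 0.2361]
tcp_rot: [-3.002, -0.172, -0.811]
wrist_force: [0.5, -0.8, 1.1]
width: 0.7
grip_force: 0.0
```

```bash
python3 -c "
from h import *
from workcell import vision,bot
print(bot.read_state()['tool_pos'])
c=vision.read_camera('side');cv2.imwrite('pics/end.png',cv2.resize(c['image'][120:300,190:390,::-1],(660,594),interpolation=2))
P=cloud(c);H=hsv(c);h,s=H[...,0],H[...,1];L=Ro.from_euler('z',-YS).apply((P-O).reshape(-1,3)).reshape(P.shape)
red=((h<6)|(h>172))&(s>130)&(abs(L[...,2]-.205)<.03)&(abs(L[...,0])<.08)&(abs(L[...,1])<.04)
for sg in(-1,1): rep('sleeve',L[red&(L[...,0]*sg>0)])
rep('lock',L[box(270,225,320,295)&(h>5)&(h<22)&(s>150)&(L[...,2]>.05)&(L[...,2]<.1)&(L[...,0]<-.09)])
"
```

```text
[0.50134723 0.16403362 0.23610906]
sleeve 62 med [-0.0385  0.0039  0.2104] min [-0.054 -0.007  0.198] max [-0.024  0.01   0.215] rect [array([-38.9,   1.5]), array([32. , 17.2]), np.float64(1.8)]
sleeve 68 med [0.0438 0.0027 0.2106] min [ 0.027 -0.009  0.199] max [0.06  0.01  0.217] rect [array([43.1,  0.7]), array([21.1, 33.9]), np.float64(82.5)]
lock 101 med [-0.1257  0.0488  0.0699] min [-0.141  0.032  0.051] max [-0.106  0.055  0.087] rect [array([-124.7,   44.3]), array([35.4, 27.3]), np.float64(14.3)]
```

View pics/end.png

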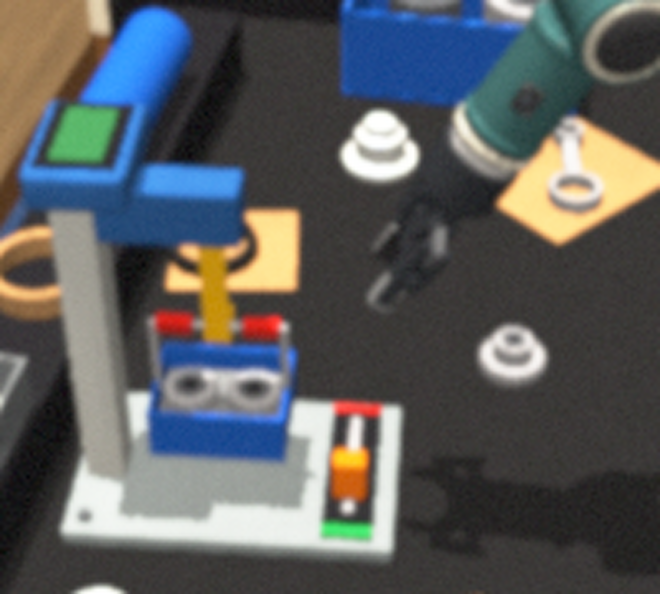

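The final view shows the basket hanging level in the yellow hook (215,325), with both sleeves at 0.210 m. The lock (350,472) is at the stop on the green side, the other parts are undisturbed and the arm is clear. I'm handing the job in.

```bash
python3 -c "
from workcell import bot
print(bot.finish_job())"
```

```text
the job is handed in; nothing more can be done
None
```

The job is handed in (no verdict shown): the lock was pushed against its end stop at the green end (26 N, no further travel), and the basket then hung by its bare bar, level in the yellow hook, with the gripper clear. My lock measurements gave about 70 mm of travel rather than the stated 80 mm, so full release rests on the hard stop. The first grasp closed just above the handle because the fingertips sit about 32 mm behind the reported TCP; the basket did not move and the corrected second grasp held.

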